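# Square up a bundle of stiffener boards

## Robot

A 7-joint arm with a two-finger parallel gripper is mounted at the origin on the work surface. World frame = base frame: x ahead of the robot, y to its left, z up, the work surface at z = 0. Lengths are in m, angles in rad, forces in N, time in s.
With the tool pointing down it reaches from about 0.425 to 0.95 m from the base axis. Payload 4.7 kg.
Tool frame: the origin (TCP) lies midway between the tips of the shut fingers; the grasp point (between the pads) lies 19 mm behind it; x points along the fingers, y is the direction in which the jaws open and shut, and the axes are right-handed (so a half turn about x gives the same grasp; the last joint's range is limited). The gripper opens to 87 mm and grips with 3 to 60 N. Pads are 19 mm wide; open, the fingers measure 117 mm over their backs; the gripper's body (75 mm by 190 mm) begins 51 mm behind the grasp point.
Start: joints at [1.141, 0.469, -0.049, 1.532, 0.024, 1.141, -0.082], TCP at [0.263, -0.622, 0.223] pointing down, gripper open.
Joint ranges: [-2.59, 2.59], [-0.33, 1.99], [-1.39, 1.29], [0.1, 2.45], [-1.04, 4.18], [0.21, 1.99], [-2.66, 2.66]. Speed limits (rad/s): [2.57, 2.57, 3.14, 3.14, 3.14, 3.14, 3.14].

## Interface

Orientations are given as a 3x3 rotation matrix whose columns are the frame's x, y, z axes.
In Python, from bench import r gives the robot as it stands.
- The arm moves only by the tool drive_tool, never from a script. Its argument "moves" is a list of rows, each a list of 3 entries, a list of its own where there are three numbers: the shift along the world's x, y, z in mm, then the turn, a rotation vector about the world's x, y, z in degrees, then the opening, from 0 (shut) to 1 (fully open). A call has 1 to 12 rows; each row is the pose to reach, as a shift and turn from the pose commanded when the call began; what a row does not reach only later rows make up. A row lasts 1/10 s, in which the tool goes at most 50 mm and 8.59 degrees, less where a joint would pass 70% of its speed; a pose out of reach is approached as far as the arm can. A call with a gripper value outside its range is refused whole. The fingers move at their own pace and stop on an object; "grip_force" is the grip in N (left out, the last holds). Time passes only in rows, so rows that repeat a pose let the fingers close. It gives the time, the measured TCP pose, the force and the opening at its end, in the units of the state.
- r.state(): the state, without advancing time (a new reading comes with each control period).
- r.capture(name): name is "scene" or "top"; returns the picture (420x560x3 uint8, red, green, blue); there is no depth.
- r.camera_params(name): a dict with "fx", "fy", "cx", "cy" (pixels), "world_from_camera" (4x4, takes a point from camera to world coordinates). Camera axes: x right, y down, z forward; pixel columns grow to the right and rows downward; lengths in m; the calibration is good to about 2 mm. A picture is of the moment at which its call begins. camera_params takes no time and is no camera call.
- r.job_done(): hands the job in, once; it reports no verdict.
The state is a dict: "t": time; "joints": joint angles; "qd": joint speeds; "effort": joint torques, N m; "tool_pos": TCP position; "orientation": TCP orientation; "contact_force": force on the tool from outside, world axes, zero at the start; "torque": the same for the moment, N m; "opening": finger opening in m.
Only numpy, scipy, OpenCV 4.12 (cv2) and the standard library are available. Lean on these libraries where they do the work, as an engineer would, in place of code of your own. Each camera call takes 0.05 s, during which the arm holds its last target.

## Task

Take the last board from the cutter's sloping chute and set it down flat on the loose pile of four in the squaring corner; lower it on, do not drop it. Then tap the pile's open side and open end until all five boards sit flush against both fences with their edges in line, let go of everything, and leave the other things on the bench where they are.

Things in the scene. Friction and masses are not known exactly. Their poses are not given: they have to be found in the camera images.
- corner: squaring corner, fixed: grey base block 25 mm high, x -38 to +28, y -78 to +88 mm (2 mm less than a flush board on the open sides), with two upright aluminium fences 8 mm thick, tops 71 mm above the table. Long fence along y, inner face at x = -30 mm; end fence along x, inner face at y = +80 mm; the +x side and -y end are open. Origin on the table below point home; turned up to 0.3 rad.
- home (a point): point on top of the squaring corner's base block (25 mm above the table), with the corner's axes: where the underside centre of the lowest board is when flush with both fences.
- board_1: Plain flat brown wooden board, 60 mm wide (x) x 160 mm long (y) x 10 mm thick (z), about 75 g; origin at the centre of its underside. Number 1 from the bottom of the uneven pile of four in the squaring corner, 9 to 23 mm short of the long fence and 5 to 21 mm short of the end fence.
- board_2: Plain flat brown wooden board, 60 mm wide (x) x 160 mm long (y) x 10 mm thick (z), about 75 g; origin at the centre of its underside. Number 2 from the bottom of the uneven pile of four in the squaring corner, 9 to 23 mm short of the long fence and 5 to 21 mm short of the end fence.
- board_3: Plain flat brown wooden board, 60 mm wide (x) x 160 mm long (y) x 10 mm thick (z), about 75 g; origin at the centre of its underside. Number 3 from the bottom of the uneven pile of four in the squaring corner, 9 to 23 mm short of the long fence and 5 to 21 mm short of the end fence.
- board_4: Plain flat brown wooden board, 60 mm wide (x) x 160 mm long (y) x 10 mm thick (z), about 75 g; origin at the centre of its underside. Number 4 from the bottom of the uneven pile of four in the squaring corner, 9 to 23 mm short of the long fence and 5 to 21 mm short of the end fence.
- board_5: Plain flat brown wooden board, 60 mm wide (x) x 160 mm long (y) x 10 mm thick (z), about 75 g; origin at the centre of its underside. The last board: lies on the cutter's chute against its end stop, x level, +y pointing down the slope (35 degrees), z square to the slope; its sides stand about 7 mm out over both sides of the chute. Either way round will do on the pile.
- cutter: bench cutter, fixed grey machine. Origin on the table under the middle of its outlet chute, z up. The chute is a roller bed 46 mm wide in x, 85 mm high at the origin, falling at 35 degrees towards +y to a stop 12 mm proud of the bed, 81 mm down the slope. Housing behind y = -95 mm, x -100 to +100, 210 mm high.
- roof (a point): middle of the lower front edge of the fixed guard roof over the upper half of the chute, 181 mm above the table, axes of the cutter. The roof is 12 mm thick, reaches 80 mm to either side in x and 87 mm back (-y) to the housing; the board has to be drawn out from under it towards +y.
- tape_roll: bystander: brown tape roll lying flat, 110 mm across, 48 mm high; origin at the centre of its underside
- carton: bystander: closed cardboard carton 110 x 150 x 80 mm high; origin at the centre of its underside
- spray: bystander: white bottle 64 mm across, 190 mm high; origin at the centre of its underside
Mind the look-alikes: they are no part of the job. Leave any red look-alike of the board_5 alone. What is shaped like the corner but orange is not meant.

How it is judged:
On the way, in this order (a step that is already met when the one before it is completed fails the run):
1. the last board is lowered flat on to the pile while still held (horizontal distance between board_5 and home below 0.07 m and z of board_5 in the frame of home between 0.036 and 0.05 m and angle between board_5's own z axis and vertical below 0.15 rad and contact force between the fingers and board_5 above 0.5 N), for 0.04 s.
2. the last board lies on the pile, let go (horizontal distance between board_5 and home below 0.07 m and z of board_5 in the frame of home between 0.036 and 0.05 m and angle between board_5's own z axis and vertical below 0.15 rad and z of board_5 in the frame of home below 0.044 m and contact force between the fingers and board_5 below 0.1 N and linear speed of board_5 below 0.02 m/s), for 0.1 s.
At the end, for the whole second after the job is handed in: All five boards lie flat and at rest in the squaring corner, each within 4 mm of flush with the long fence and with the end fence (centre within 4 mm of home in both directions) and turned by less than 0.04 rad (x of board_1 in the frame of home between -0.004 and 0.004 m and y of board_1 in the frame of home between -0.004 and 0.004 m and angle between the y axis of each of board_1, board_2, board_3, board_4, board_5 and the y axis of home, either way round below 0.04 rad and angle between each of board_1, board_2, board_3, board_4, board_5's own z axis and vertical below 0.05 rad and linear speed of each of board_1, board_2, board_3, board_4, board_5 below 0.01 m/s and x of board_2 in the frame of home between -0.004 and 0.004 m and y of board_2 in the frame of home between -0.004 and 0.004 m and x of board_3 in the frame of home between -0.004 and 0.004 m and y of board_3 in the frame of home between -0.004 and 0.004 m and x of board_4 in the frame of home between -0.004 and 0.004 m and y of board_4 in the frame of home between -0.004 and 0.004 m and x of board_5 in the frame of home between -0.004 and 0.004 m and y of board_5 in the frame of home between -0.004 and 0.004 m); the robot touches nothing.
It fails at once if a bystander (tape roll, carton or bottle) is moved by more than 30 mm (distance of any of tape_roll, carton, spray from where it was at the start of the episode above 0.03 m).
It also fails if it takes over 72 s, if anything falls off the work surface, if the arm or the gripper's body presses on something with over 40 N, if the wrist force passes 120 N, or if a joint passes its speed limit or range.

## Working session

There is one attempt and no reset: what is moved stays moved. The work goes in short steps, Python scripts to look and compute and a tool call to move; the robot and the scene stay as the last step left them, time stands still between calls to the robot, and variables do not carry over. Pictures are saved under pics/ and viewed, and the job is handed in when it is done.

Besides the shell and the picture viewer there is one more tool, called as name([rows], argument=value, ...), one row to a line, values as JSON. drive_tool: Moves the arm, as the interface text tells. Its arguments: {"type":"object","properties":{"moves":{"type":"array"},"grip_force":{"type":"number"}},"required":["moves"]}

```bash
mkdir -p pics; ls; python3 - <<'E'
from bench import r
import cv2,json
for n in("scene","top"):
    im=r.capture(n); cv2.imwrite(f"pics/{n}0.png",im[:,:,::-1])
    p=r.camera_params(n);print(n,p)
print(r.state())
E
```

```text
pics
scene {'fx': 478.5865700272305, 'fy': 478.5865700272305, 'cx': 278.6530465404077, 'cy': 211.75505823990923, 'world_from_camera': array([[ 5.20822833e-01,  5.16095580e-01, -6.79991859e-01,
         1.35389757e+00],
       [ 8.53663874e-01, -3.13702533e-01,  4.15750780e-01,
        -3.87554445e-01],
       [ 1.25197134e-03, -7.97016984e-01, -6.03955594e-01,
         8.43204722e-01],
       [ 0.00000000e+00,  0.00000000e+00,  0.00000000e+00,
         1.00000000e+00]])}
top {'fx': 545.3188646564204, 'fy': 545.3188646564204, 'cx': 278.9540790570478, 'cy': 212.48417758306863, 'world_from_camera': array([[-5.10096789e-03, -9.81251961e-01,  1.92661798e-01,
         2.79461241e-01],
       [-9.99795613e-01,  1.23529006e-03, -2.01793742e-02,
         1.14864372e-01],
       [ 1.95630574e-02, -1.92725355e-01, -9.81057707e-01,
         1.55622628e+00],
       [ 0.00000000e+00,  0.00000000e+00,  0.00000000e+00,
         1.00000000e+00]])}
{'t': 0.1, 'joints': array([ 1.14110754,  0.46937772, -0.0485812 ,  1.53357132,  0.0240873 ,
        1.14098459, -0.08227061]), 'qd': array([-0.0004429 , -0.00162991,  0.00107085, -0.00224451,  0.00113673,
        0.0014796 , -0.00099064]), 'effort': array([ 7.23208123e-04, -5.09169710e+01, -8.09191656e-02, -2.36828774e+01,
       -6.14618557e-02,  3.44298233e-02,  5.29166948e-05]), 'tool_pos': array([ 0.26314749, -0.62101308,  0.22159423]), 'orientation': array([[-7.35400593e-04,  3.90181627e-01, -9.20737616e-01],
       [ 1.59464776e-03, -9.20736237e-01, -3.90182316e-01],
       [-9.99998458e-01, -1.75519248e-03,  5.49077173e-05]]), 'contact_force': array([0.67544074, 0.54096081, 0.24007089]), 'torque': array([-0.04470607,  0.00548765, -0.07534086]), 'opening': 0.08708137439822278}
```

View pics/scene0.png

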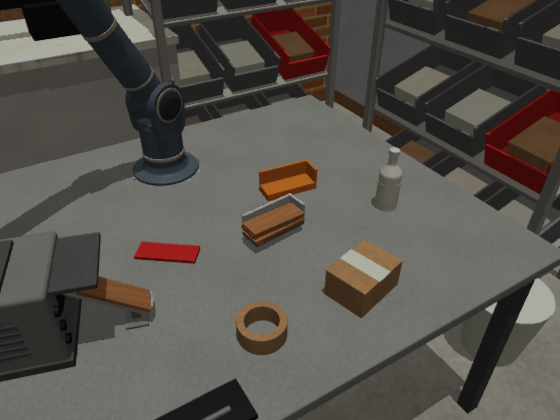

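View pics/top0.png

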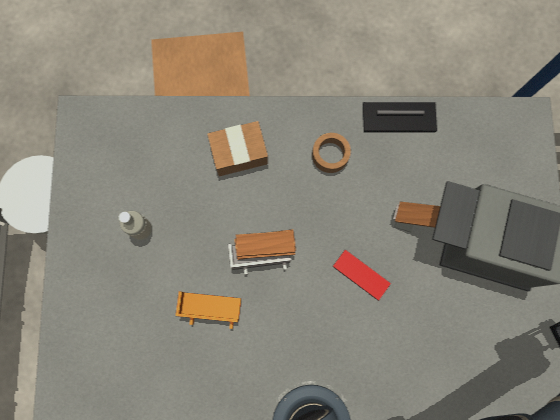

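Candidates for the last board are the brown board on the chute, top (416,214) / scene (120,292), and the red look-alike, top (362,274) / scene (168,252). For the corner they are the grey one with the pile, top (263,250), and the orange one, top (210,307). I choose the brown board and the grey corner, and check both in crops.

```bash
python3 - <<'E'
import cv2,numpy as np
t=cv2.imread("pics/top0.png");s=cv2.imread("pics/scene0.png")
def crop(im,x,y,w,h,k,n): cv2.imwrite(n,cv2.resize(im[y:y+h,x:x+w],None,fx=k,fy=k,interpolation=cv2.INTER_CUBIC))
crop(t,220,220,90,60,8,"pics/c1.png");crop(t,385,170,175,125,4,"pics/c2.png")
crop(s,230,185,85,65,8,"pics/c3.png");crop(s,0,225,170,150,4,"pics/c4.png")
E
```

```text
(no output)
```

View pics/c1.png

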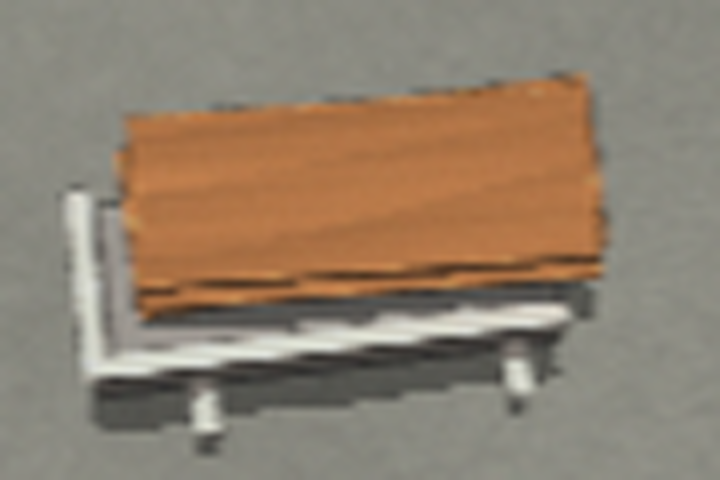

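View pics/c2.png

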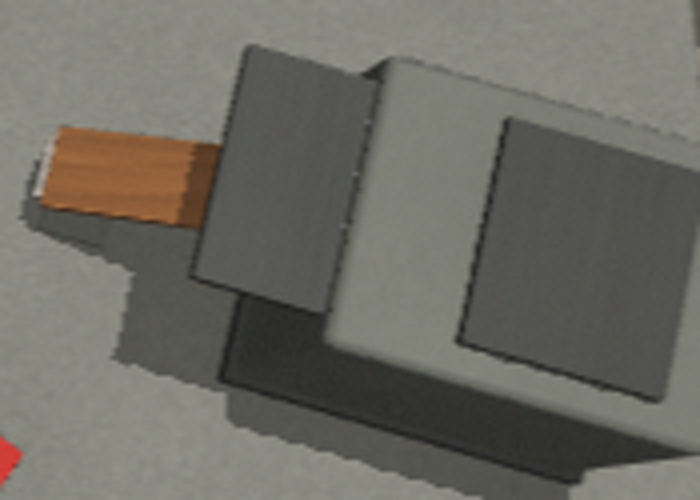

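View pics/c3.png

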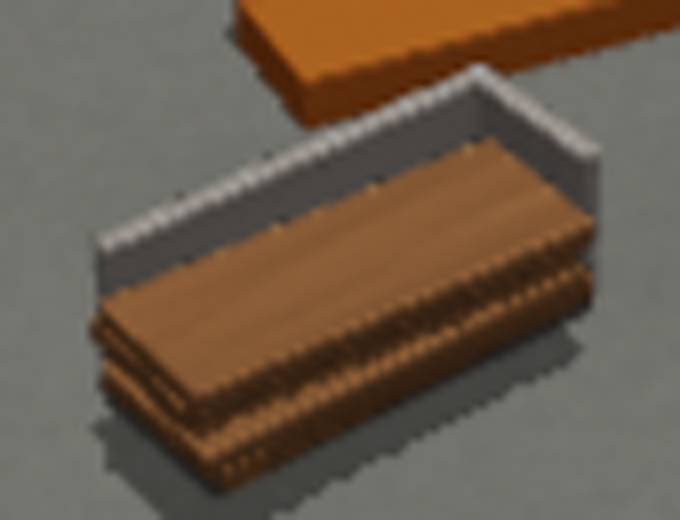

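View pics/c4.png

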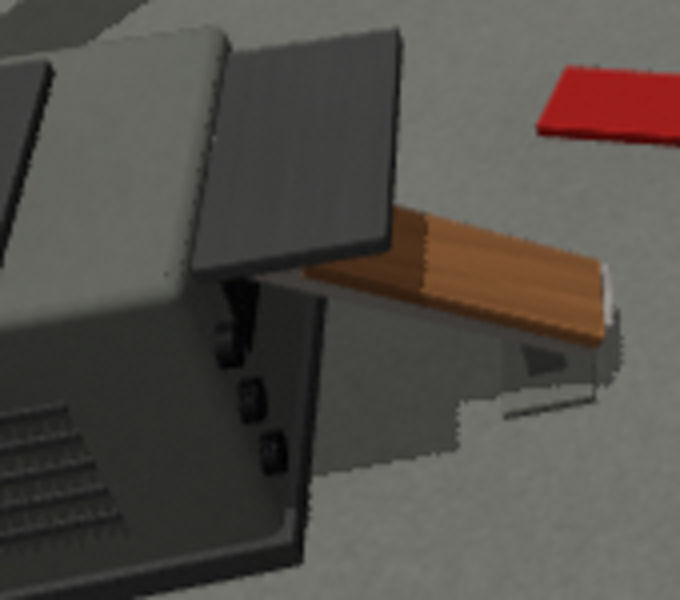

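```bash
cat > h.py <<'E'
import numpy as np,cv2
from scipy.optimize import least_squares
from bench import r
P={n:r.camera_params(n) for n in("scene","top")}
def proj(n,X):
    p=P[n];T=np.linalg.inv(p["world_from_camera"]);c=np.asarray(X)@T[:3,:3].T+T[:3,3]
    return np.stack([p["fx"]*c[:,0]/c[:,2]+p["cx"],p["fy"]*c[:,1]/c[:,2]+p["cy"]],1)
def Rz(a): c,s=np.cos(a),np.sin(a); return np.array([[c,-s,0],[s,c,0],[0,0,1]])
def w(p,L): return np.array([p[0],p[1],0])+(np.array(L,float)/1000)@Rz(p[2]).T
def fit(obs,x0,skip=()):
    f=lambda p:np.concatenate([(proj(n,w(p,[l for l,_ in o]))-np.array([q for _,q in o])).ravel() for n,o in obs.items()])
    s=least_squares(f,x0,loss="soft_l1");return s.x,f(s.x)
def c(k,ox,oy,u,v): return (u+.5)/k+ox-.5,(v+.5)/k+oy-.5
E
python3 - <<'E'
from h import *
t=lambda u,v:c(8,220,220,u,v); s=lambda u,v:c(8,230,185,u,v)
obs={"top":[((28,88,71),t(66,190)),((28,80,71),t(90,192)),((-30,-78,71),t(568,306)),((-38,88,71),t(92,380)),((-30,80,71),t(112,354))],
"scene":[((-38,88,71),s(480,64)),((-38,-78,71),s(98,238)),((28,80,71),s(585,157)),((28,88,71),s(602,147))]}
p,e=fit(obs,[.42,.15,0]);print("corner",p);print(e.reshape(-1,2).round(1).tolist())
t=lambda u,v:c(4,385,170,u,v); s=lambda u,v:c(4,0,225,u,v)
def b(x,S,n):
    a=np.radians(35);return (x,S*np.cos(a)+n*np.sin(a),85-S*np.sin(a)+n*np.cos(a))
obs={"top":[(b(30,81,10),t(60,125)),(b(-30,81,10),t(39,207)),((80,-8,193),t(248,44)),((-80,-8,193),t(191,273))],
"scene":[(b(30,81,10),s(603,335)),(b(-30,81,10),s(603,261)),((80,-8,193),s(392,240)),((-80,-8,193),s(401,30))]}
q,e=fit(obs,[.58,-.35,0]);print("cutter",q);print(e.reshape(-1,2).round(1).tolist())
# board 4 top
t=lambda u,v:c(8,220,220,u,v); s=lambda u,v:c(8,230,185,u,v)
obs={"top":[((30,80,65),t(125,116)),((30,-80,65),t(590,75)),((-30,-80,65),t(600,258))],
"scene":[((30,80,65),s(592,222)),((30,-80,65),s(195,400)),((-30,80,65),s(490,140)),((-30,-80,65),s(100,303))]}
b4,e=fit(obs,[.42,.15,0]);print("b4",b4,(Rz(-p[2])@np.r_[b4[:2]-p[:2],0])*1000,b4[2]-p[2]);print(e.reshape(-1,2).round(1).tolist())
# bystanders rough
E
```

```text
corner [0.46860783 0.13450918 0.11872277]
[[-0.1, -0.3], [-0.2, -0.9], [-0.1, -1.2], [-0.8, -0.1], [-0.7, -0.1], [-0.5, -0.6], [-1.3, -0.4], [-0.7, -0.4], [-0.6, -0.2]]
cutter [ 0.56050513 -0.31818512 -0.29314219]
[[-0.7, -0.3], [-0.6, -0.9], [0.0, -1.5], [0.1, -0.2], [0.6, 0.0], [-0.6, -1.0], [-1.5, -0.9], [-0.6, -1.0]]
b4 [0.48966869 0.1233208  0.06922702] [ 19.58741241 -13.60415529   0.        ] -0.0494957443944638
[[0.1, -0.8], [-0.3, 0.2], [0.1, -1.2], [0.2, -0.2], [-0.1, -0.5], [-0.3, -0.7], [-0.7, -0.3]]
```

```bash
python3 - <<'E'
from h import *
t=cv2.imread("pics/top0.png");cv2.imwrite("pics/c5.png",cv2.resize(t[300:420,420:560],None,fx=5,fy=5,interpolation=cv2.INTER_CUBIC))
q=np.array([.5605,-.3182,-.2931]);R=Rz(q[2]);a=np.radians(35)
d=R@[0,np.cos(a),-np.sin(a)];n=R@[0,np.sin(a),np.cos(a)];x=R@[1,0,0]
o=np.array([q[0],q[1],.085])
for nn in(-.003,.1,.15): print(nn,(o+.028*d+nn*n)*1000)
print("n",n,"d",d,"x",x, "yhat",R[:,1])
Rt=np.stack([-n,x,np.cross(-n,x)],1);R0=np.array([[0,.3902,-.9207],[0,-.9207,-.3902],[-1,0,0.]])
for g in(Rt,np.stack([-n,-x,np.cross(-n,-x)],1)): 
    print(np.degrees(cv2.Rodrigues(g@R0.T)[0].ravel()))
print(proj("top",[[.263,-.621,.22]]))
E
```

```text
-0.003 [ 566.62962008 -297.88925449   66.48240365]
0.1 [ 583.69862644 -241.33040751  150.85506421]
0.15 [ 591.98455186 -213.87465655  191.81266643]
n [0.16571851 0.54911502 0.81915204] d [ 0.23667056  0.78421752 -0.57357644] x [ 0.95735282 -0.2889214   0.        ] yhat [0.2889214  0.95735282 0.        ]
[-26.87679856  24.12608657  48.62655753]
[ -29.0495573   -32.36161396 -124.88002692]
[[571.55317738 324.94939561]]
```

View pics/c5.png

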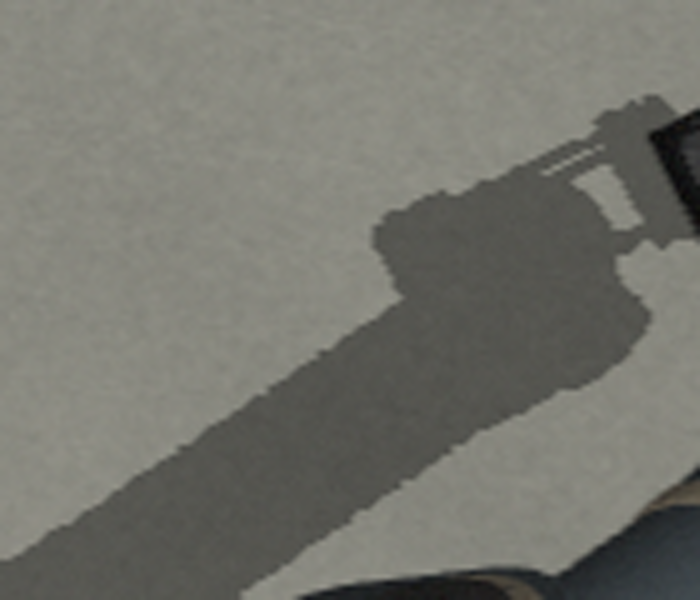

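drive_tool([
  [[0,0,50],[0,0,0],1],
  [[0,0,100],[0,0,0],1],
  [[0,0,150],[0,0,0],1],
  [[30,40,150],[-3.5,3,6.5],1],
  [[65,75,150],[-7,6,13],1],
  [[100,115,150],[-10.5,9,19.5],1],
  [[130,150,150],[-14,12,26],1],
  [[165,190,150],[-17.5,15.5,32],1],
  [[195,230,150],[-21,19,38],1],
  [[230,265,150],[-24,21.5,44],1],
  [[260,305,140],[-26.9,24.1,48.6],1],
  [[290,340,130],[-26.9,24.1,48.6],1],
], grip_force=30)

```text
t: 1.3
tool_pos: [0.5539, -0.2777, 0.3517]
orientation: [[-0.164, 0.959, -0.232], [-0.55, -0.284, -0.786], [-0.819, -0.001, 0.574]]
contact_force: [0.8, -0.4, -0.4]
opening: 0.0869
```

drive_tool([
  [[31,41,-20],[0,0,0],1],
  [[31,41,-60],[0,0,0],1],
  [[31,41,-110],[0,0,0],1],
  [[31,41,-155],[0,0,0],1],
  [[31,41,-190],[0,0,0],1],
  [[31,41,-202],[0,0,0],1],
  [[31,41,-202],[0,0,0],1],
  [[31,41,-202],[0,0,0],1],
])

```text
t: 2.1
tool_pos: [0.585, -0.2411, 0.1523]
orientation: [[-0.163, 0.957, -0.239], [-0.55, -0.289, -0.784], [-0.819, 0.003, 0.573]]
contact_force: [0.5, -0.2, 0.5]
opening: 0.0868
```

```bash
python3 - <<'E'
from h import *
s=r.capture("scene");t=r.capture("top");S=r.state();print(S["tool_pos"],S["orientation"],S["contact_force"])
a=cv2.resize(s[200:350,30:230],None,fx=4,fy=4,interpolation=cv2.INTER_CUBIC)
b=cv2.resize(t[170:280,370:520],None,fx=4,fy=4,interpolation=cv2.INTER_CUBIC)
cv2.imwrite("pics/d1.png",a[:,:,::-1]);cv2.imwrite("pics/d2.png",b[:,:,::-1])
print(proj("scene",[S["tool_pos"]]),proj("top",[S["tool_pos"]]))
E
```

```text
[ 0.58530986 -0.24112059  0.15305028] [[-0.16194853  0.9572209  -0.23979328]
 [-0.54972026 -0.28931652 -0.78364762]
 [-0.81950004  0.00490865  0.57305811]] [-0.45246535 -0.40735196  0.60540804]
[[146.53251126 263.16833038]] [[402.51750945 201.09677765]]
```

View pics/d1.png

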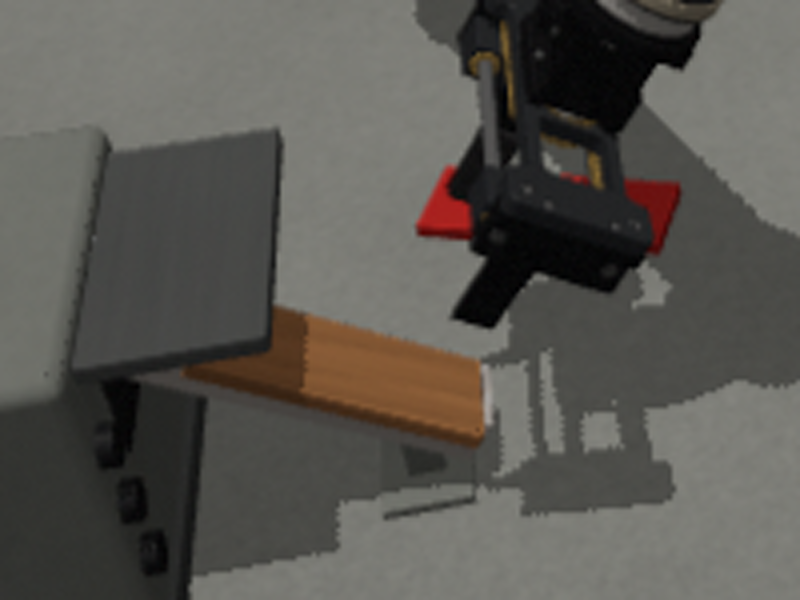

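View pics/d2.png

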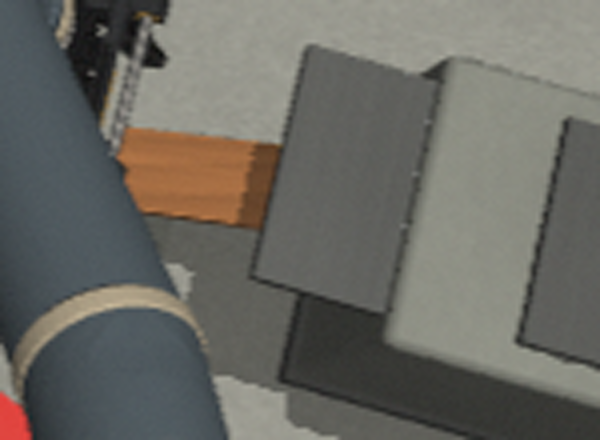

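drive_tool([
  [[-4,-14,-21],[0,0,0],1],
  [[-9,-28,-42],[0,0,0],1],
  [[-12,-38,-57],[0,0,0],1],
  [[-14,-44,-66],[0,0,0],1],
  [[-14,-44,-66],[0,0,0],1],
])

```text
t: 2.7
tool_pos: [0.5691, -0.2861, 0.0843]
orientation: [[-0.167, 0.957, -0.238], [-0.549, -0.291, -0.783], [-0.819, -0.0, 0.574]]
contact_force: [-0.6, -0.5, 0.1]
opening: 0.0868
```

```bash
cat > look.py <<'E'
import sys
from h import *
n=sys.argv[1];k=int(sys.argv[3]);x,y,W,H=map(int,sys.argv[4:8])
s=r.capture(n);S=r.state();print(S["t"],S["tool_pos"],S["contact_force"],S["opening"])
a=cv2.resize(s[y:y+H,x:x+W],None,fx=k,fy=k,interpolation=cv2.INTER_CUBIC)
cv2.imwrite("pics/"+sys.argv[2]+".png",a[:,:,::-1])
E
python3 look.py scene e1 6 70 230 125 90
```

```text
2.75 [ 0.57016148 -0.28514559  0.0849855 ] [1.02838176 0.42930298 0.35745653] 0.08696257140624127
```

View pics/e1.png

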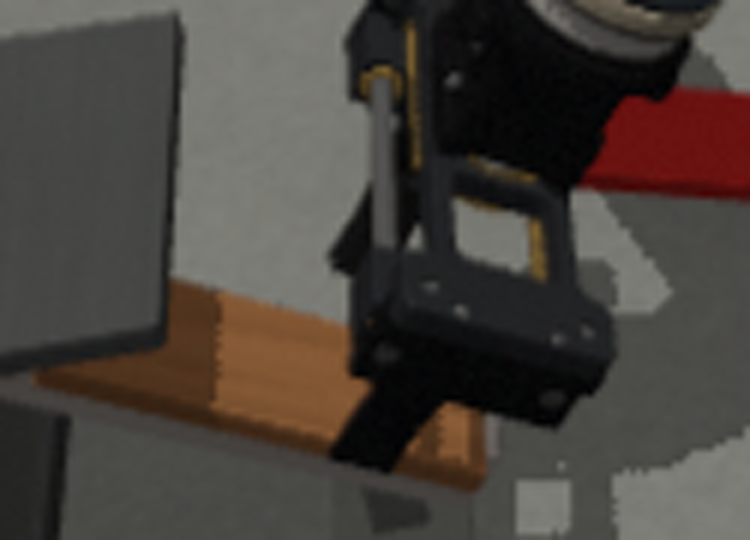

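The near finger tip at crop (365,465) is beside the board's +x edge, and the tool is clear of the roof. I'll finish the descent and close.

drive_tool([
  [[-2,-6,-9],[0,0,0],1],
  [[-3,-11,-16],[0,0,0],1],
  [[-3.5,-13,-18.5],[0,0,0],1],
  [[-3.5,-13,-18.5],[0,0,0],1],
  [[-3.5,-13,-18.5],[0,0,0],0.85],
  [[-3.5,-13,-18.5],[0,0,0],0.75],
  [[-3.5,-13,-18.5],[0,0,0],0.6],
  [[-3.5,-13,-18.5],[0,0,0],0.5],
  [[-3.5,-13,-18.5],[0,0,0],0.4],
  [[-3.5,-13,-18.5],[0,0,0],0.4],
])

```text
t: 3.75
tool_pos: [0.5667, -0.2979, 0.0664]
orientation: [[-0.165, 0.957, -0.237], [-0.549, -0.289, -0.784], [-0.819, 0.001, 0.573]]
contact_force: [0.8, -0.0, 1.0]
opening: 0.0594
```

```bash
python3 look.py scene e2 6 70 230 125 90
```

```text
3.8 [ 0.56672536 -0.29793246  0.06642782] [-0.20486585  0.64340678  0.62041043] 0.059539614440026624
```

View pics/e2.png

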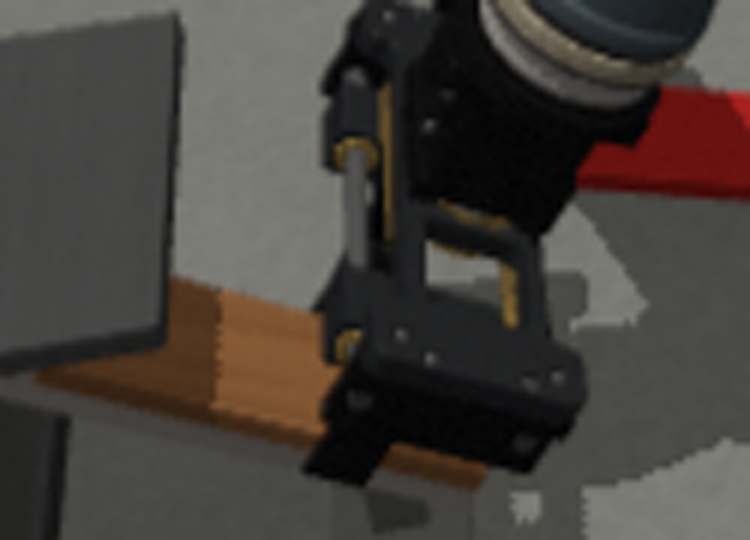

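Gripped: the opening is 59.4 mm on a 60 mm board. Next I lift square to the slope, then draw the board out along +y.

drive_tool([
  [[0,0,0],[0,0,0],0.4],
  [[1,3,4],[0,0,0],0.4],
  [[2,6,9],[0,0,0],0.4],
  [[3,10,15],[0,0,0],0.4],
  [[6,18,18],[0,0,0],0.4],
  [[12,38,20],[0,0,0],0.4],
  [[20,62,25],[0,0,0],0.4],
  [[28,88,30],[0,0,0],0.4],
  [[36,115,40],[0,0,0],0.4],
  [[42,135,60],[0,0,0],0.4],
  [[44,145,85],[0,0,0],0.4],
  [[44,145,100],[0,0,0],0.4],
], grip_force=40)

```text
t: 5.0
tool_pos: [0.6122, -0.1482, 0.1677]
orientation: [[-0.16, 0.959, -0.234], [-0.548, -0.284, -0.787], [-0.821, 0.002, 0.571]]
contact_force: [0.8, 0.2, -0.1]
opening: 0.0595
```

```bash
python3 look.py scene e3 3 60 130 260 190
```

```text
5.05 [ 0.61267583 -0.15040908  0.16999875] [ 0.46271832 -0.83045237  0.73703268] 0.059480539309377245
```

View pics/e3.png

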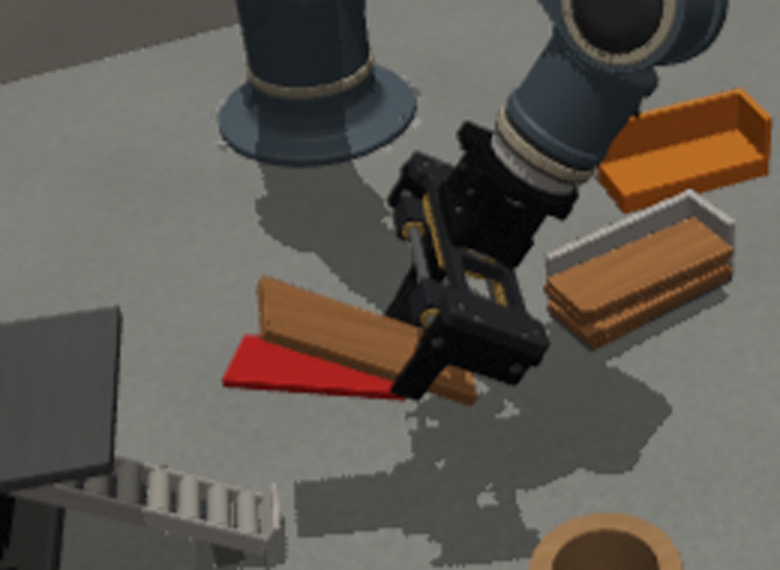

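```bash
python3 - <<'E'
from h import *
p=np.array([.4686,.1345,.1187]);
T=w(p,[[22,14,62]])[0]*1000
R=Rz(p[2]);Rt=np.stack([[0,0,-1],R[:,0],np.cross([0,0,-1],R[:,0])],1)
cm=np.array([.5605,-.3182,-.2931]);Q=Rz(cm[2]);a=np.radians(35);n=Q@[0,np.sin(a),np.cos(a)]
Rc=np.stack([-n,Q[:,0],np.cross(-n,Q[:,0])],1)
S=r.state()
for Rr in(Rc,S["orientation"]): print(np.degrees(cv2.Rodrigues(Rt@np.asarray(Rr).T)[0].ravel()))
print(T,T-S["tool_pos"]*1000, S["tool_pos"])
E
```

```text
[35.10831205 -3.06922806 22.85200217]
[35.01740773 -2.67811254 22.78899701]
[488.78729493 151.00675993  62.        ] [-123.88853731  301.41583706 -107.99874833] [ 0.61267583 -0.15040908  0.16999875]
```

drive_tool([
  [[-10,25,10],[4,-0.5,2.5],0.4],
  [[-23,60,20],[9,-1,6],0.4],
  [[-40,100,20],[15,-1.5,10],0.4],
  [[-57,140,20],[21,-2,14],0.4],
  [[-73,180,20],[27,-2.5,18],0.4],
  [[-88,220,10],[32,-3,21],0.4],
  [[-103,258,0],[35,-3,22.8],0.4],
  [[-115,288,-20],[35,-3,22.8],0.4],
  [[-121.5,304,-35],[35,-3,22.8],0.4],
  [[-121.5,304,-44.5],[35,-3,22.8],0.4],
  [[-121.5,304,-44.5],[35,-3,22.8],0.4],
  [[-121.5,304,-44.5],[35,-3,22.8],0.4],
])

```text
t: 6.25
tool_pos: [0.4897, 0.1494, 0.1216]
orientation: [[-0.001, 0.993, 0.115], [-0.003, 0.115, -0.993], [-1.0, -0.001, 0.003]]
contact_force: [0.4, 0.3, -1.2]
opening: 0.0596
```

```bash
python3 look.py scene e4 5 210 130 130 115;python3 look.py top e5 6 210 190 125 90; python3 -c "
from bench import r;print(r.state()['orientation'])"
```

```text
6.3 [0.4899685  0.14962248 0.12199978] [ 0.57747368  0.10751439 -0.67831972] 0.05943600942753373
6.35 [0.49003424 0.14979619 0.12220353] [ 0.22122874  0.43261628 -0.15081226] 0.059404359476622294
[[ 6.09304021e-04  9.93408238e-01  1.14628534e-01]
 [-2.28307761e-03  1.14629638e-01 -9.93405674e-01]
 [-9.99997208e-01  3.43580233e-04  2.33787240e-03]]
```

View pics/e4.png

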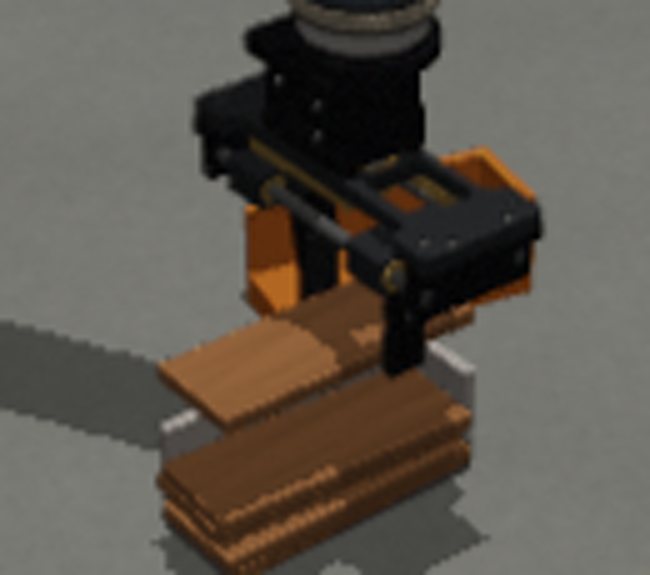

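View pics/e5.png

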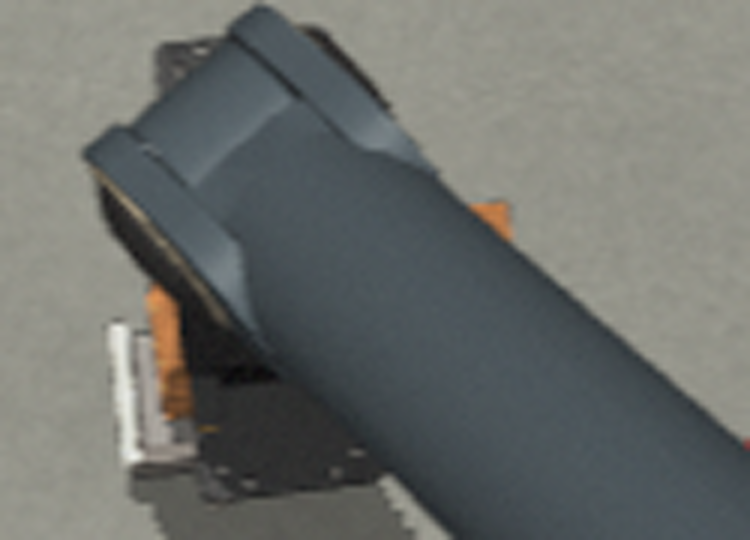

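drive_tool([
  [[-1,0,-15],[0,0,0],0.4],
  [[-1,0,-30],[0,0,0],0.4],
  [[-1,0,-42],[0,0,0],0.4],
  [[-1,0,-49],[0,0,0],0.4],
  [[-1,0,-53],[0,0,0],0.4],
  [[-1,0,-55],[0,0,0],0.4],
  [[-1,0,-56],[0,0,0],0.4],
  [[-1,0,-57],[0,0,0],0.4],
])

```text
t: 7.15
tool_pos: [0.4883, 0.1512, 0.0652]
orientation: [[0.0, 0.993, 0.117], [-0.002, 0.117, -0.993], [-1.0, -0.0, 0.002]]
contact_force: [-0.4, 0.2, 6.1]
opening: 0.0595
```

```bash
python3 look.py scene e6 5 210 130 130 115
```

```text
7.2 [0.48826271 0.15123632 0.0652928 ] [-1.50188267 -0.12824353  3.60649902] 0.05970693389505291
```

View pics/e6.png

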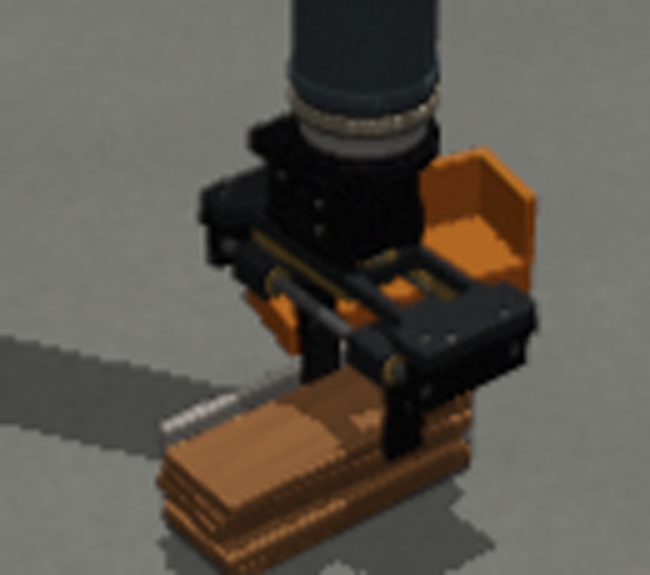

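drive_tool([
  [[-1,0,-1],[0,0,0],0.5],
  [[-1,0,-1],[0,0,0],0.5],
  [[-1,0,-1],[0,0,0],0.7],
  [[-1,0,-1],[0,0,0],0.75],
  [[-1,0,-1],[0,0,0],0.76],
  [[-1,0,-1],[0,0,0],0.76],
  [[-1,0,-1],[0,0,0],0.76],
  [[-1,0,-1],[0,0,0],0.76],
])

```text
t: 8.0
tool_pos: [0.4884, 0.1514, 0.0647]
orientation: [[0.003, 0.993, 0.117], [-0.001, 0.117, -0.993], [-1.0, 0.002, 0.002]]
contact_force: [2.6, 0.7, 6.2]
opening: 0.066
```

```bash
python3 look.py scene e7 5 210 130 130 115
```

```text
8.05 [0.48840518 0.15138159 0.06469839] [ 2.9851368  -0.68308842  5.97554718] 0.066117047286124
```

View pics/e7.png

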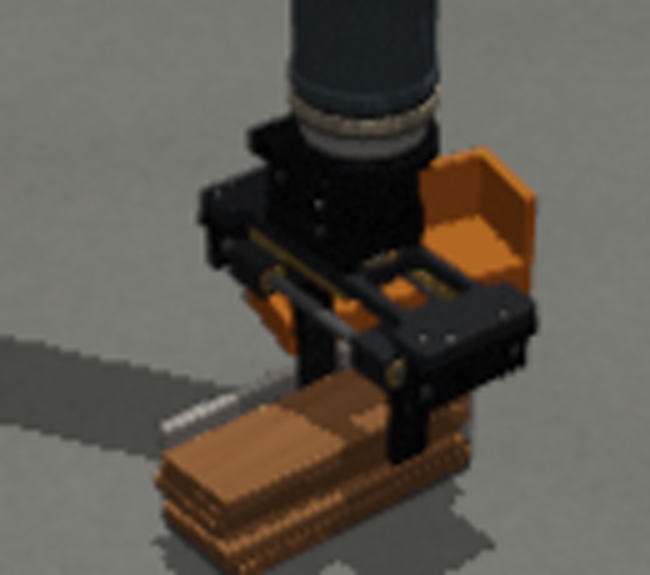

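drive_tool([
  [[0,0,1],[0,0,0],0.76],
  [[0,0,2],[0,0,0],0.76],
  [[0,0,4],[0,0,0],0.76],
  [[0,0,7],[0,0,0],0.76],
  [[0,0,12],[0,0,0],0.76],
  [[0,0,25],[0,0,0],0.76],
  [[0,0,50],[0,0,0],0.76],
  [[20,0,90],[0,0,10],1],
  [[60,0,130],[0,0,20],1],
  [[105,0,150],[0,0,30],1],
  [[150,-20,150],[0,0,38],1],
  [[170,-30,150],[0,0,46],1],
])

```text
t: 9.25
tool_pos: [0.6611, 0.1188, 0.2159]
orientation: [[0.005, 0.645, 0.764], [-0.001, 0.764, -0.645], [-1.0, 0.002, 0.005]]
contact_force: [-0.2, 0.4, -0.7]
opening: 0.0862
```

```bash
python3 look.py scene e8 7 225 175 100 80;python3 look.py top e9 6 200 190 125 90; python3 -c "
from bench import r;print(r.state()['joints'])"
```

```text
9.3 [0.66349634 0.11547574 0.21416438] [ 2.49291221 -3.29660845 -0.22455455] 0.08645507008717611
9.35 [0.66049647 0.11703397 0.21356786] [-1.11921732  0.05124554 -0.94530814] 0.08688581124417337
[ 0.31060414  0.60942519 -0.85016635  1.52133541  0.47666576  1.22666618
  0.2496402 ]
```

View pics/e8.png

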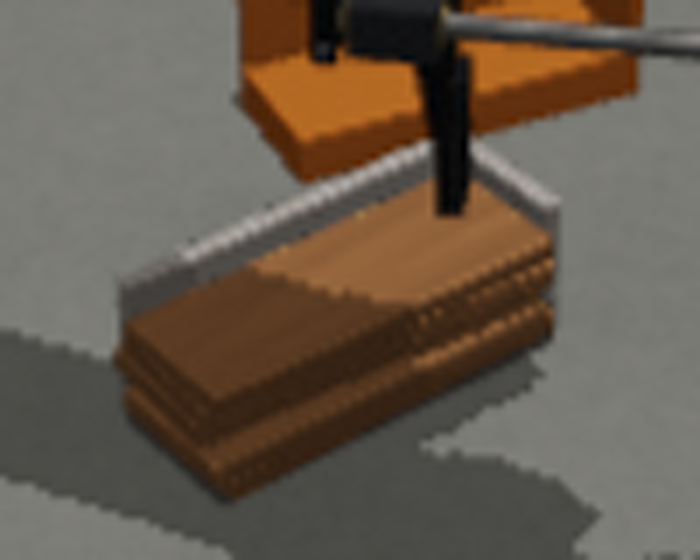

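View pics/e9.png

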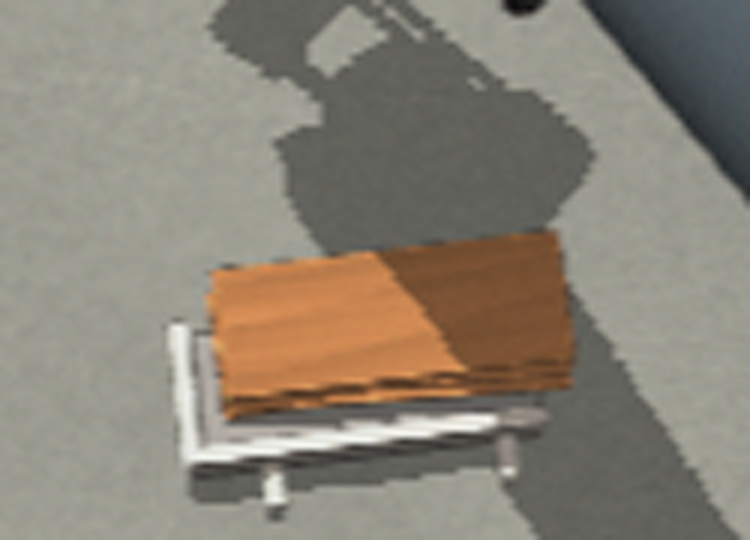

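```bash
python3 - <<'E'
from h import *
def inv(n,u,v,z):
    p=P[n];T=p["world_from_camera"];d=T[:3,:3]@[(u-p["cx"])/p["fx"],(v-p["cy"])/p["fy"],1];o=T[:3,3];return o+d*(z-o[2])/d[2]
for n,u,v,z in(("carton",238,146,.08),("tape",331,152,.048),("spray",133,222,.05)): print(n,inv("top",u,v,z))
p=np.array([.4686,.1345,.1187])
for L in [(85,-10,29),(55,-10,29),(39.5,-10,29),(-0,-140,29),(0,-89.5,29)]: print(L,(w(p,[L])[0]*1000).round(1))
E
```

```text
carton [0.76076226 0.19914951 0.08      ]
tape [ 0.75344904 -0.06738316  0.048     ]
spray [0.54870383 0.49145493 0.05      ]
(85, -10, 29) [554.2 134.6  29. ]
(55, -10, 29) [524.4 131.1  29. ]
(39.5, -10, 29) [509.  129.2  29. ]
(0, -140, 29) [485.2  -4.5  29. ]
(0, -89.5, 29) [479.2  45.6  29. ]
```

drive_tool([
  [[-15,3,0],[0,0,8],1],
  [[-35,6,0],[0,0,16],1],
  [[-55,8,0],[0,0,24],1],
  [[-75,11,0],[0,0,32],1],
  [[-95,13,-20],[0,0,39],1],
  [[-103,14,-60],[0,0,44],1],
  [[-103,14,-105],[0,0,44],1],
  [[-103,14,-145],[0,0,44],1],
  [[-103,14,-172],[0,0,44],1],
  [[-103,14,-185],[0,0,44],1],
  [[-103,14,-185],[0,0,44],1],
  [[-103,14,-185],[0,0,44],1],
])

```text
t: 10.55
tool_pos: [0.5546, 0.1358, 0.0302]
orientation: [[0.004, -0.065, 0.998], [0.0, 0.998, 0.065], [-1.0, -0.0, 0.004]]
contact_force: [0.4, 0.5, -0.6]
opening: 0.0873
```

```bash
python3 look.py scene f1 5 210 130 130 115; python3 -c "
from bench import r;print(r.state()['orientation'])"
```

```text
10.6 [0.5549884  0.13576551 0.03059302] [ 0.08329259 -0.49577726 -0.20063465] 0.08699412330024821
[[ 4.80415636e-03 -6.44380867e-02  9.97910143e-01]
 [ 2.50462363e-04  9.97921705e-01  6.44376275e-02]
 [-9.99988429e-01 -5.96295054e-05  4.81031122e-03]]
```

View pics/f1.png

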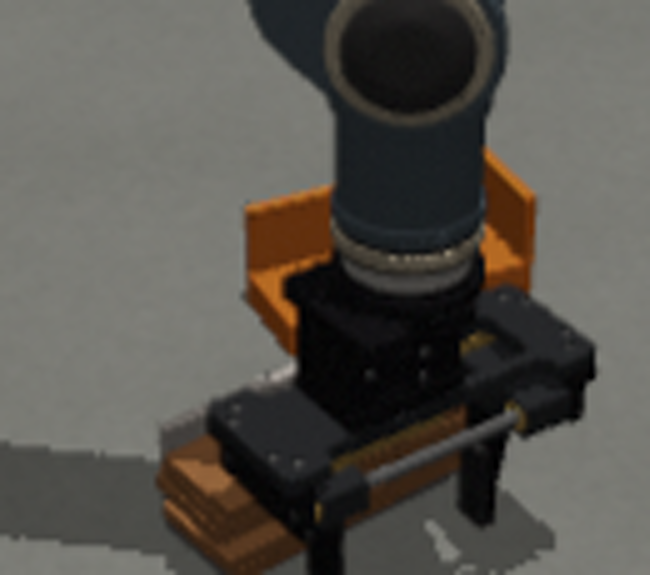

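drive_tool([
  [[-5,-0.6,-1],[0,0,3.1],1],
  [[-10,-1.2,-1],[0,0,3.1],1],
  [[-14,-1.7,-1],[0,0,3.1],1],
  [[-17,-2,-1],[0,0,3.1],1],
  [[-20,-2.4,-1],[0,0,3.1],1],
  [[-23,-2.7,-1],[0,0,3.1],1],
  [[-26,-3.1,-1],[0,0,3.1],1],
  [[-29,-3.5,-1],[0,0,3.1],1],
  [[-32,-3.8,-1],[0,0,3.1],1],
  [[-35,-4.2,-1],[0,0,3.1],1],
  [[-38,-4.5,-1],[0,0,3.1],1],
])

```text
t: 11.7
tool_pos: [0.5164, 0.1308, 0.028]
orientation: [[0.003, -0.119, 0.993], [0.0, 0.993, 0.119], [-1.0, -0.0, 0.003]]
contact_force: [4.3, 1.5, -0.0]
opening: 0.0869
```

```bash
cat > loc.py <<'E'
from h import *
p=np.array([.4686,.1345,.1187]);S=r.state()
print(S["t"],"local",(Rz(-p[2])@(S["tool_pos"]-[p[0],p[1],0])*1000).round(1),"Floc",(Rz(-p[2])@S["contact_force"]).round(1),"yaw",np.arctan2(S["orientation"][1,2],S["orientation"][0,2]).round(4))
E
python3 loc.py;python3 look.py scene f2 5 210 130 130 115
```

```text
11.7 local [47.1 -9.3 28. ] Floc [ 4.5  1.  -0. ] yaw 0.1189
11.75 [0.51605937 0.13076449 0.02801467] [2.52005037 1.43781813 0.21711794] 0.08668152688877631
```

View pics/f2.png

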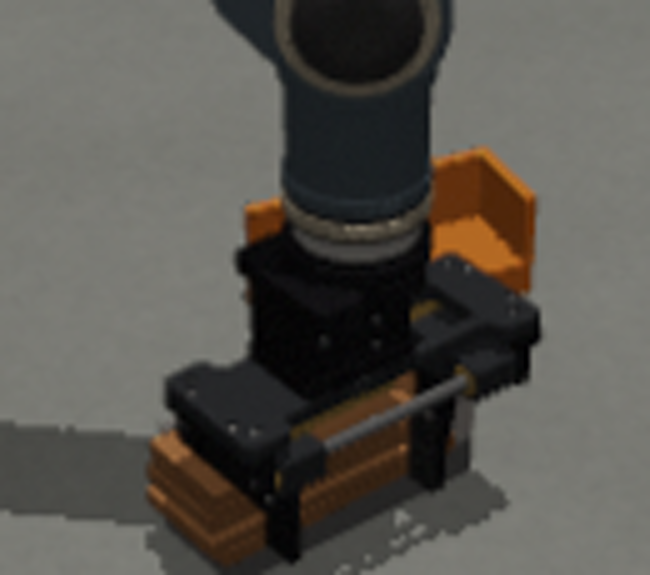

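drive_tool([
  [[-2,-0.2,0],[0,0,0],1],
  [[-4,-0.5,0],[0,0,0],1],
  [[-5,-0.6,0],[0,0,0],1],
  [[-6,-0.7,0],[0,0,0],1],
  [[-6,-0.7,0],[0,0,0],1],
])

```text
t: 12.25
tool_pos: [0.5118, 0.1298, 0.0282]
orientation: [[0.005, -0.118, 0.993], [0.0, 0.993, 0.118], [-1.0, -0.0, 0.005]]
contact_force: [7.3, 0.3, -0.2]
opening: 0.0869
```

```bash
python3 loc.py
```

```text
12.25 local [42.3 -9.8 28.2] Floc [ 7.3 -0.6 -0.2] yaw 0.118
```

drive_tool([
  [[-1,-0.1,0],[0,0,0],1],
  [[-2,-0.2,0],[0,0,0],1],
  [[-2,-0.2,0],[0,0,0],1],
])

```text
t: 12.55
tool_pos: [0.5119, 0.1297, 0.0288]
orientation: [[0.009, -0.117, 0.993], [0.001, 0.993, 0.117], [-1.0, 0.0, 0.009]]
contact_force: [11.3, 1.4, 0.1]
opening: 0.0872
```

```bash
python3 loc.py
```

```text
12.55 local [42.5 -9.9 28.8] Floc [11.4  0.   0.1] yaw 0.1178
```

drive_tool([
  [[-1,-0.1,0],[0,0,0],1],
  [[-2,-0.2,0],[0,0,0],1],
  [[-2,-0.2,0],[0,0,0],1],
  [[2,0.2,0],[0,0,0],1],
  [[8,1,0],[0,0,0],1],
  [[20,2.4,0],[0,0,0],1],
  [[45,5.4,0],[0,0,0],1],
  [[50,6,40],[0,0,0],1],
  [[50,0,80],[0,0,-8],0.5],
  [[45,-30,110],[0,0,-16],0.25],
  [[35,-65,115],[0,0,-24],0.25],
  [[25,-100,115],[0,0,-32],0.25],
])

```text
t: 13.75
tool_pos: [0.5329, 0.0291, 0.1437]
orientation: [[0.002, 0.43, 0.903], [-0.001, 0.903, -0.43], [-1.0, -0.0, 0.002]]
contact_force: [-0.4, -0.4, -0.2]
opening: 0.063
```

```bash
python3 loc.py; python3 look.py scene f3 7 225 175 100 80;python3 look.py top f4 6 200 190 125 90
```

```text
13.75 local [  51.4 -112.2  143.7] Floc [-0.5 -0.4 -0.2] yaw -0.4445
13.8 [0.53068839 0.02108424 0.14196195] [-2.22675598 -6.14933209 -1.90075969] 0.059129945218254855
13.85 [0.53136072 0.0234975  0.14178328] [ 0.40999127 -0.37392512 -0.28687193] 0.055268130748900114
```

View pics/f3.png

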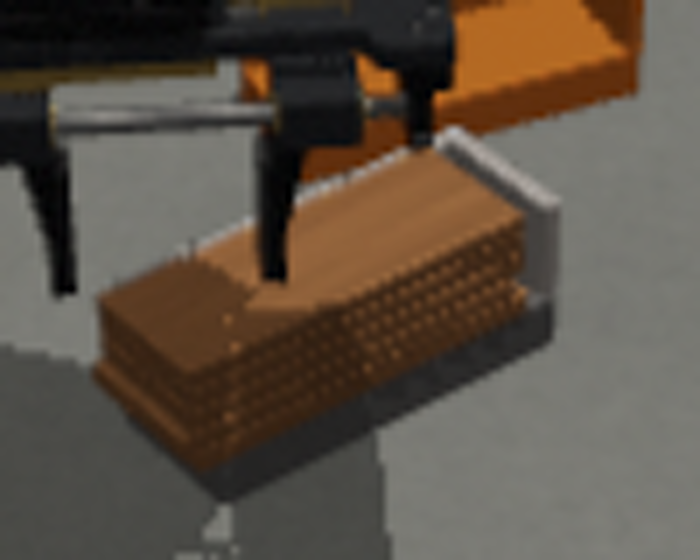

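View pics/f4.png

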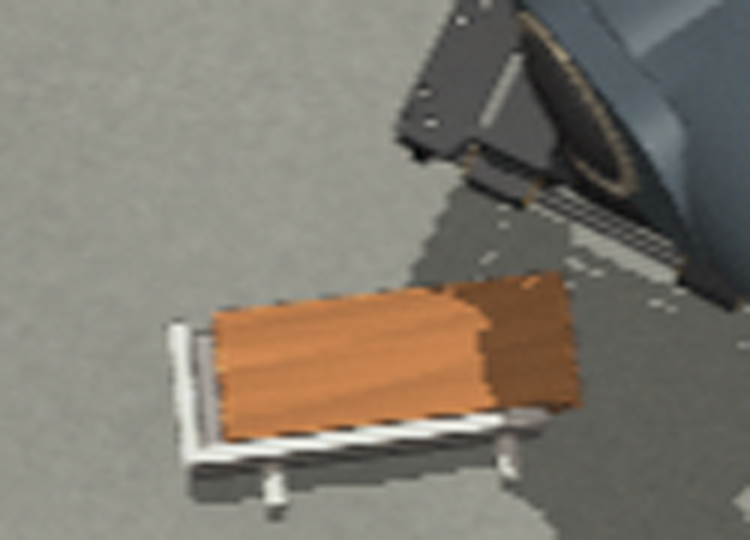

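drive_tool([
  [[-5,-20,0],[0,0,-8],0.25],
  [[-12,-34,0],[0,0,-16],0.25],
  [[-20,-34,0],[0,0,-24],0.25],
  [[-30,-34,0],[0,0,-32],0.25],
  [[-40,-34,0],[0,0,-40],0.25],
  [[-48,-34,0],[0,0,-48],0.25],
  [[-48,-34,-25],[0,0,-55],0.25],
  [[-48,-34,-65],[0,0,-58],0.25],
  [[-48,-34,-100],[0,0,-58],0.25],
  [[-48,-34,-114],[0,0,-58],0.25],
  [[-48,-34,-114],[0,0,-58],0.25],
  [[-48,-34,-114],[0,0,-58],0.25],
])

```text
t: 15.05
tool_pos: [0.4857, -0.0037, 0.0294]
orientation: [[0.0, 0.993, 0.119], [-0.001, 0.119, -0.993], [-1.0, 0.0, 0.001]]
contact_force: [-0.4, 0.3, 0.5]
opening: 0.0221
```

```bash
python3 loc.py; python3 look.py scene f5 5 190 145 130 115
```

```text
15.05 local [   0.6 -139.2   29.4] Floc [-0.4  0.3  0.5] yaw -1.4511
15.1 [ 0.48613229 -0.00382793  0.02990967] [0.15392876 0.00926671 0.05192662] 0.021696834528096485
```

View pics/f5.png

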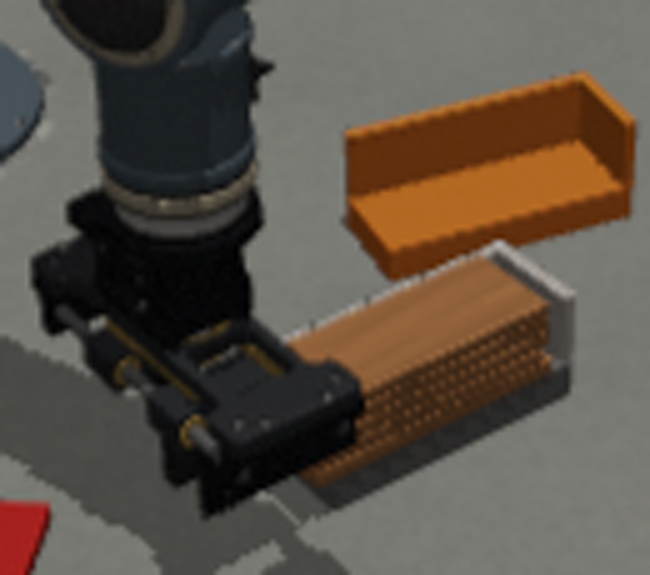

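drive_tool([
  [[-1.2,10,-1],[0,0,0],0.25],
  [[-2,17,-1],[0,0,0],0.25],
  [[-2.5,21,-1],[0,0,0],0.25],
  [[-3,25,-1],[0,0,0],0.25],
  [[-3.3,28,-1],[0,0,0],0.25],
  [[-3.7,31,-1],[0,0,0],0.25],
  [[-4,34,-1],[0,0,0],0.25],
  [[-4.4,37,-1],[0,0,0],0.25],
  [[-4.8,40,-1],[0,0,0],0.25],
  [[-5,42,-1],[0,0,0],0.25],
  [[-5.2,44,-1],[0,0,0],0.25],
  [[-5.2,44,-1],[0,0,0],0.25],
])

```text
t: 16.3
tool_pos: [0.4797, 0.0398, 0.0277]
orientation: [[-0.001, 0.993, 0.119], [-0.002, 0.119, -0.993], [-1.0, -0.001, 0.002]]
contact_force: [-0.1, -2.0, 1.0]
opening: 0.0215
```

```bash
python3 loc.py
```

```text
16.3 local [ -0.2 -95.3  27.7] Floc [-0.3 -1.9  1. ] yaw -1.4519
```

drive_tool([
  [[-0.2,2,0],[0,0,0],0.25],
  [[-0.4,3,0],[0,0,0],0.25],
  [[-0.5,4,0],[0,0,0],0.25],
  [[-0.6,5,0],[0,0,0],0.25],
  [[-0.6,5,0],[0,0,0],0.25],
])

```text
t: 16.8
tool_pos: [0.4792, 0.0441, 0.0277]
orientation: [[-0.001, 0.993, 0.118], [-0.003, 0.118, -0.993], [-1.0, -0.001, 0.003]]
contact_force: [0.3, -4.5, 1.9]
opening: 0.0219
```

```bash
python3 loc.py
```

```text
16.8 local [ -0.2 -91.   27.7] Floc [-0.3 -4.5  1.9] yaw -1.4525
```

drive_tool([
  [[-0.1,1,0],[0,0,0],0.25],
  [[-0.2,2,0],[0,0,0],0.25],
  [[-0.3,3,0],[0,0,0],0.25],
  [[-0.3,3,0],[0,0,0],0.25],
])

```text
t: 17.2
tool_pos: [0.479, 0.0449, 0.0277]
orientation: [[-0.001, 0.993, 0.117], [-0.006, 0.117, -0.993], [-1.0, -0.002, 0.006]]
contact_force: [1.4, -9.3, 3.0]
opening: 0.0217
```

```bash
python3 loc.py
```

```text
17.2 local [ -0.3 -90.2  27.7] Floc [ 0.3 -9.4  3. ] yaw -1.4537
```

drive_tool([
  [[-0.2,2,0],[0,0,0],0.25],
  [[-0.4,3,0],[0,0,0],0.25],
  [[-0.4,3,0],[0,0,0],0.25],
  [[0,0,0],[0,0,0],0.25],
  [[0.6,-5,0],[0,0,0],0.25],
  [[2.4,-20,0],[0,0,0],0.25],
  [[5,-45,0],[0,0,0],0.25],
  [[5,-60,40],[0,0,0],0.25],
  [[5,-85,85],[0,0,0],0.25],
  [[5,-100,115],[0,0,0],0.25],
  [[5,-100,115],[0,0,0],0.25],
  [[5,-100,115],[0,0,0],0.25],
])

```text
t: 18.4
tool_pos: [0.4841, -0.0516, 0.143]
orientation: [[0.001, 0.993, 0.118], [-0.001, 0.118, -0.993], [-1.0, 0.001, 0.001]]
contact_force: [-0.2, 0.9, -0.6]
opening: 0.0218
```

```bash
python3 loc.py; python3 look.py scene g3 7 225 175 100 80;python3 look.py top g4 6 200 190 125 90
```

```text
18.4 local [  -6.7 -186.6  143. ] Floc [-0.1  0.9 -0.6] yaw -1.4521
18.45 [ 0.48328414 -0.05121053  0.14209166] [-1.19331391  0.74161191 -0.22912014] 0.021619353523475566
18.5 [ 0.48294054 -0.0510663   0.14163091] [-0.50175789  0.85325825 -0.19662667] 0.02177723824547704
```

View pics/g3.png

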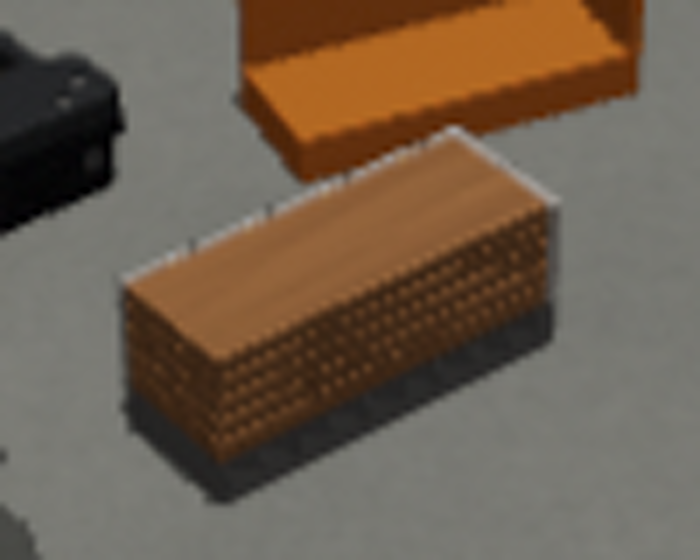

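View pics/g4.png

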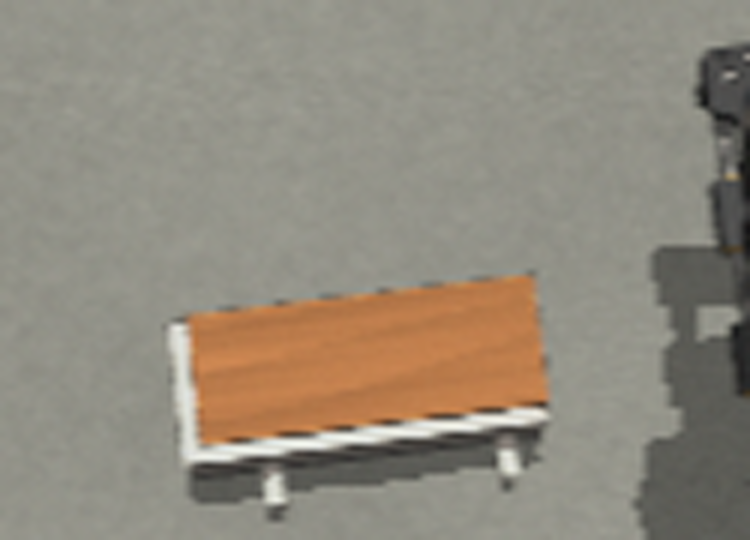

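```bash
python3 - <<'E'
from h import *
p=np.array([.4686,.1345,.1187])
for n,f,x0,y0,k in(("scene","g3",225,175,7),("top","g4",200,190,6)):
    im=cv2.imread(f"pics/{f}.png")
    for z in range(25,76,10):
        q=proj(n,w(p,[(-30,-80,z),(30,-80,z),(30,80,z)]+([(-30,80,z)] if z==75 else [])))
        q=((q+.5-[x0,y0])*k).round().astype(int)
        if n=="scene" or z==75: cv2.polylines(im,[q],z==75,(255,255,0),1)
    cv2.imwrite(f"pics/{f}_o.png",im)
E
```

```text
(no output)
```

View pics/g3_o.png

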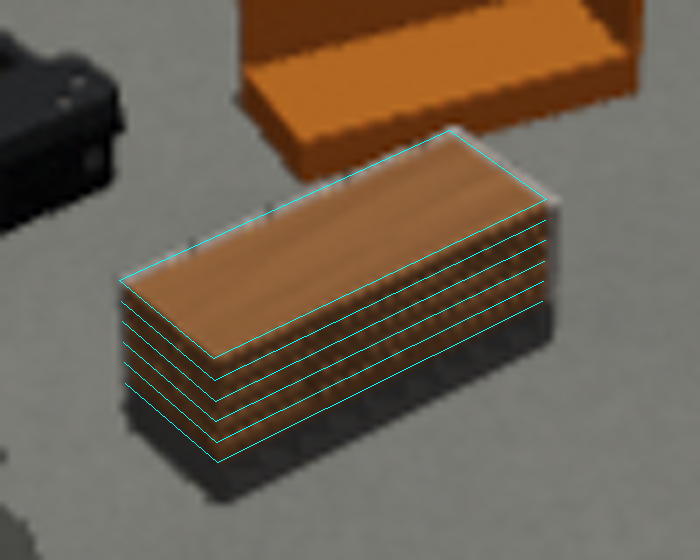

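View pics/g4_o.png

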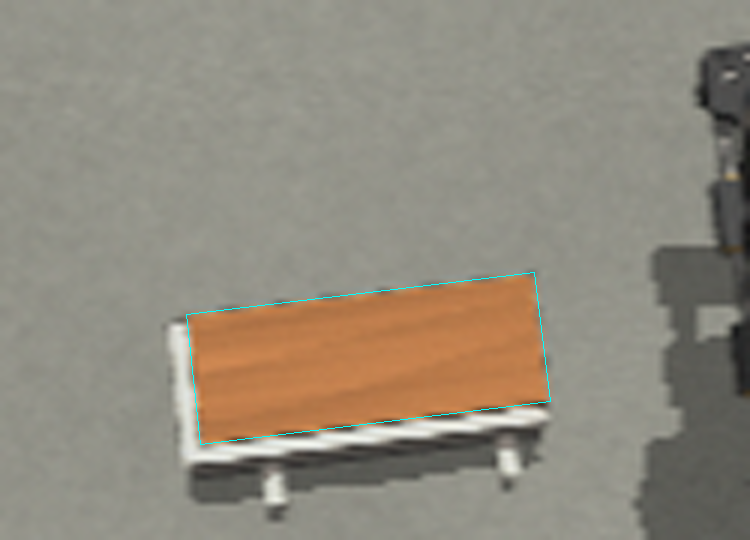

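The pile matches the flush outline within about 1 px. The side tap stopped about 2 mm further out than the end tap suggests, so I'll tap the side once more.

drive_tool([
  [[20,15,0],[0,0,8],1],
  [[40,35,0],[0,0,16],1],
  [[60,55,0],[0,0,24],1],
  [[70,75,0],[0,0,32],1],
  [[75,100,0],[0,0,40],1],
  [[75,120,0],[0,0,48],1],
  [[75,140,0],[0,0,56],1],
  [[75,160,0],[0,0,64],1],
  [[75,175,0],[0,0,72],1],
  [[72,187,0],[0,0,80],1],
  [[70,187,0],[0,0,88],1],
  [[70,187,0],[0,0,90],1],
])

```text
t: 19.7
tool_pos: [0.5522, 0.1363, 0.1411]
orientation: [[-0.001, -0.124, 0.992], [0.001, 0.992, 0.124], [-1.0, 0.001, -0.001]]
contact_force: [-1.3, 0.5, 0.1]
opening: 0.0867
```

drive_tool([
  [[0,0,-30],[0,0,0],1],
  [[0,0,-75],[0,0,0],1],
  [[0,0,-105],[0,0,0],1],
  [[0,0,-114],[0,0,0],1],
  [[0,0,-114],[0,0,0],1],
  [[-10,-1.2,-114],[0,0,0],1],
  [[-20,-2.4,-114],[0,0,0],1],
  [[-26,-3.1,-114],[0,0,0],1],
  [[-31,-3.7,-114],[0,0,0],1],
  [[-36,-4.3,-114],[0,0,0],1],
  [[-38,-4.5,-114],[0,0,0],1],
  [[-38,-4.5,-114],[0,0,0],1],
])

```text
t: 20.9
tool_pos: [0.5157, 0.13, 0.0288]
orientation: [[0.002, -0.118, 0.993], [-0.001, 0.993, 0.118], [-1.0, -0.001, 0.002]]
contact_force: [0.0, -0.1, -0.6]
opening: 0.0874
```

```bash
python3 loc.py
```

```text
20.9 local [ 46.2 -10.1  28.8] Floc [ 0.  -0.1 -0.6] yaw 0.1187
```

drive_tool([
  [[-2,-0.2,0],[0,0,0],1],
  [[-4,-0.5,0],[0,0,0],1],
  [[-6,-0.7,0],[0,0,0],1],
  [[-8,-1,0],[0,0,0],1],
  [[-9,-1.1,0],[0,0,0],1],
  [[-9,-1.1,0],[0,0,0],1],
])

```text
t: 21.5
tool_pos: [0.512, 0.1297, 0.0302]
orientation: [[0.011, -0.118, 0.993], [0.002, 0.993, 0.118], [-1.0, 0.001, 0.012]]
contact_force: [10.0, 0.4, -0.8]
opening: 0.0873
```

```bash
python3 loc.py
```

```text
21.5 local [42.6 -9.9 30.2] Floc [10.  -0.8 -0.8] yaw 0.1178
```

drive_tool([
  [[-2,-0.2,-1],[0,0,0],1],
  [[-4,-0.5,-1],[0,0,0],1],
  [[-4,-0.5,-1],[0,0,0],1],
])

```text
t: 21.8
tool_pos: [0.5122, 0.1298, 0.0305]
orientation: [[0.019, -0.117, 0.993], [0.005, 0.993, 0.117], [-1.0, 0.002, 0.019]]
contact_force: [17.6, 1.6, -1.4]
opening: 0.0869
```

```bash
python3 loc.py
```

```text
21.8 local [42.8 -9.8 30.5] Floc [17.7 -0.5 -1.4] yaw 0.1177
```

drive_tool([
  [[0,0,0],[0,0,0],1],
  [[4,0.5,0],[0,0,0],1],
  [[12,1.4,0],[0,0,0],1],
  [[30,3.5,0],[0,0,0],1],
  [[60,7,20],[0,0,0],1],
  [[70,8,65],[0,0,0],1],
  [[70,-20,110],[0,0,0],1],
  [[70,-65,140],[0,0,0],1],
  [[70,-110,150],[0,0,0],1],
  [[60,-155,160],[0,0,0],1],
  [[50,-190,160],[0,0,0],1],
  [[50,-190,160],[0,0,0],1],
])

```text
t: 23.0
tool_pos: [0.5513, -0.0685, 0.1864]
orientation: [[-0.002, -0.108, 0.994], [-0.004, 0.994, 0.108], [-1.0, -0.003, -0.002]]
contact_force: [-0.2, -0.8, -1.0]
opening: 0.087
```

```bash
python3 loc.py; python3 look.py scene k3 7 225 175 100 80;python3 look.py top k4 6 200 190 125 90;python3 look.py top k5 1 0 0 560 420
```

```text
23.0 local [  58.  -211.3  186.4] Floc [-0.3 -0.8 -1. ] yaw 0.1086
23.05 [ 0.55172882 -0.0647466   0.18682407] [-0.19591303  0.71488939 -0.3108593 ] 0.08667010769572031
23.1 [ 0.5521223  -0.06216277  0.18722036] [-0.05534764  1.03771335  0.16620951] 0.08701035625836817
23.15 [ 0.55240054 -0.06062507  0.18749333] [ 0.26316454  0.23049682 -0.55310117] 0.08720258726050378
```

View pics/k3.png

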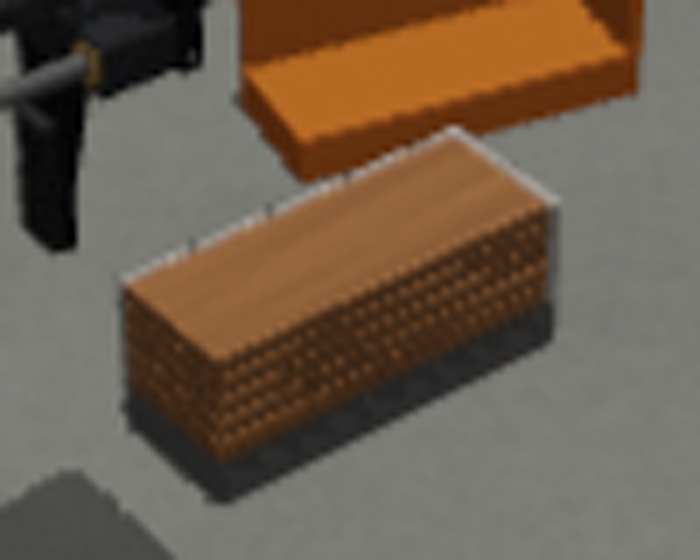

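View pics/k4.png

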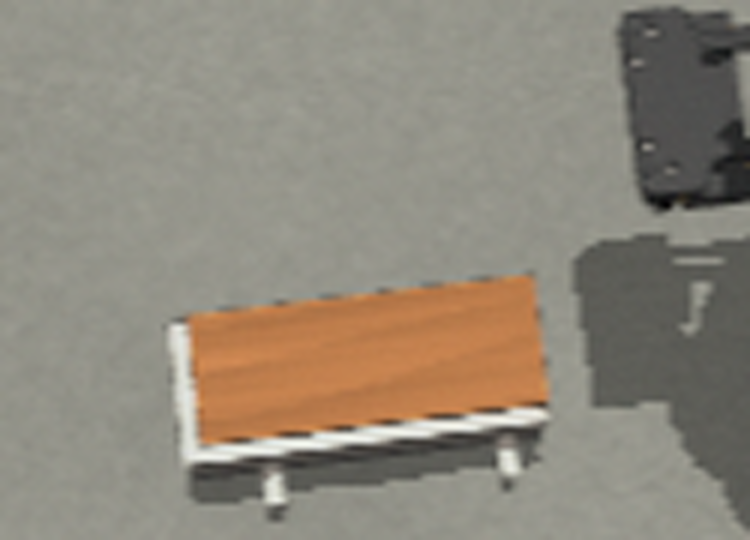

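View pics/k5.png

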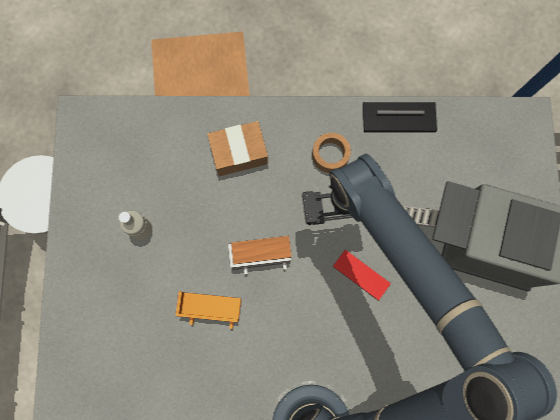

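The top picture shows the five-board pile square in the grey corner at (262,252). The carton (238,148), tape roll (331,152), bottle (133,222) and red board (362,274) haven't moved, and the arm is clear. I'm handing the job in.

```bash
python3 -c "
from bench import r
print(r.state()['contact_force']);print(r.job_done())"
```

```text
[ 0.26316454  0.23049682 -0.55310117]
the job is handed in; nothing more can be done
None
```

I handed the job in at about 23 s of the 72 s allowed; the hand-in gives no verdict. I gripped the last board by its sides on the chute and drew it out from under the roof. I then levelled it, lowered it onto the pile while held, and let go. After that I tapped the pile's open side, its open end, and the side once more.

**What the last checks showed:**
- **Pile:** All five boards look flush and in line. Before the last side tap, the outline worked out for a flush pile matched both pictures within about 1 px (roughly 2 mm). The pictures after it looked the same, though I did not redraw the outline.
- **Against the fences:** Both side taps stopped at the same place while the force rose to between 10 and 18 N. The end tap stopped firmly too.
- **Surroundings:** The carton, tape roll, bottle, red board and orange corner look unmoved, and the arm stood clear with no contact force above noise.

**Two readings that did not fit cleanly:**
- **Side tap position:** The side taps stopped about 2 mm further from the fence than the end tap would suggest. Because the second tap repeated it, I put this down to finger thickness or calibration, but I could not check that separately.
- **Letting go:** With the fingers opened there was still about 6 N upward and 3 N sideways on the tool, probably from a finger tip resting on board 4. It was gone once I raised the tool, and the board stayed flat.

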